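# Charge the barrel tumbler with piston pins from a trough

## Task

Draw the loaded trough out from under the riser by its spout end and set it down clear of the riser, then take hold of it again behind its middle, put its spout in through the tumbler's open hatch and tip it until all three piston pins have slid into the barrel, keeping the spout inside the hatch until the last one is in. Take the empty trough out and stand it back on the bench, right way up, let go of. Let no pin fall on the bench, and leave the piston, liner, connecting rod and hatch cover where they are.

Things in the scene. Friction and masses are not known exactly. Their poses are not given: they have to be found in the camera images.
- trough_mid (a point): Centre, half-way up, of the loose, loaded sheet-metal trough: open-topped U channel 200 mm long, 38 mm wide outside, 32 mm high, metal 3 mm thick, 0.2 kg empty; its underside is 16 mm below. x along it to the open spout, z up. Flat parallel sides, can be gripped across its width. Starts on the bench, tail pushed under the riser, 95 to 110 mm of its spout end sticking out.
- trough_spout (a point): Middle of the upper face of the trough's floor at the edge of the open spout (100 mm ahead of trough_mid, 13 mm lower); axes as trough_mid. The side walls are cut down to 17 mm high over the last 18 mm before the spout.
- trough_tail (a point): Middle of the outside of the wall that closes the trough's tail end (100 mm behind trough_mid); axes as trough_mid.
- pin_front_centre (a point): Centre of the steel piston pin that starts nearest the spout of the trough: a smooth tube 22 mm in diameter, 60 mm long, about 0.1 kg, x along its length. The three lie end to end and slide by themselves once the trough slopes enough: at 15 to 27 degrees, depending on the oil on them (not known beforehand).
- pin_middle_centre (a point): Centre of the steel piston pin that starts in the middle of the trough: a smooth tube 22 mm in diameter, 60 mm long, about 0.1 kg, x along its length. The three lie end to end and slide by themselves once the trough slopes enough: at 15 to 27 degrees, depending on the oil on them (not known beforehand).
- pin_rear_centre (a point): Centre of the steel piston pin that starts nearest the tail of the trough: a smooth tube 22 mm in diameter, 60 mm long, about 0.1 kg, x along its length. The three lie end to end and slide by themselves once the trough slopes enough: at 15 to 27 degrees, depending on the oil on them (not known beforehand).
- barrel_centre (a point): Centre of the green tumbler's barrel, fixed: an eight-sided drum on its side, 190 mm across flats, 200 mm long, 6 mm walls, axis 118 mm above the bench. y along its axis, z up, x level to the side its hatch faces. A base plate 16 mm high reaches 110 mm out on that side; bearing stands and a belt guard (178 mm high) stand beyond its ends.
- hatch_lip (a point): Middle of the hatch's lower edge, on the outside, 89 mm out (x) from barrel_centre and 45 mm higher; axes as barrel_centre. The open hatch: 58 mm wide along y, 62 mm up the slope of the flat that faces 45 degrees upward; its upper edge is 44 mm further in and 44 mm higher. A stud stands 22 mm out of that flat 52 mm to either side of the hatch's middle.
- riser: Low grey steel bench riser on four corner legs, fixed; origin on the bench under its middle, x level to its open front, where the trough sticks out (front edge at x = 85 mm). Plate 170 by 270 mm, underside 64 mm and top 72 mm above the bench, legs 16 mm square. Fixed stock boxes up to 90 mm high stand on it right behind the front edge.
- table: The bench, top at height 0.
- piston_mid (a point): Bystander: centre of an aluminium piston standing on the bench, 80 mm in diameter, 72 mm high.
- liner_mid (a point): Bystander: centre of a dark steel cylinder liner (open tube) standing on the bench, 92 mm in diameter, 110 mm high.
- con_rod_mid (a point): Bystander: centre of a steel connecting rod lying on the bench, about 180 mm long along its x, up to 90 mm wide, 22 mm high.
- hatch_cover_mid (a point): Bystander: centre of the tumbler's hatch cover lying on the bench, 78 by 130 mm (longer along its y), 8 mm thick with a bail handle up to 32 mm high.
There are look-alikes about, which are no part of the job. Several things look just like the part that bears trough_mid: the one meant starts farthest to the robot's left.

How it is judged:
On the way, in this order (a step that is already met when the one before it is completed fails the run):
1. the trough has been drawn out and stands on the bench, let go of, with its tail at least 5 mm clear of the riser's front edge (x of trough_tail in the frame of riser above 0.09 m and height (world z) of trough_mid below 0.021 m and angle between trough_mid's own z axis and vertical below 0.08 rad and contact force between the fingers and trough below 0.1 N and linear speed of trough below 0.02 m/s), for 0.1 s.
2. held behind its middle, its spout inside the hatch (within 95 mm of the barrel's centre), the trough has let all three pins into the barrel (x of pin_front_centre in the frame of barrel_centre between -0.09 and 0.09 m and y of pin_front_centre in the frame of barrel_centre between -0.1 and 0.1 m and z of pin_front_centre in the frame of barrel_centre between -0.1 and -0.01 m and x of pin_middle_centre in the frame of barrel_centre between -0.09 and 0.09 m and y of pin_middle_centre in the frame of barrel_centre between -0.1 and 0.1 m and z of pin_middle_centre in the frame of barrel_centre between -0.1 and -0.01 m and x of pin_rear_centre in the frame of barrel_centre between -0.09 and 0.09 m and y of pin_rear_centre in the frame of barrel_centre between -0.1 and 0.1 m and z of pin_rear_centre in the frame of barrel_centre between -0.1 and -0.01 m and distance between trough_spout and barrel_centre below 0.095 m and x of the grasp point in the frame of trough_mid below 0 m and contact force between the fingers and trough above 0.5 N), for 0.1 s.
At the end, for the whole second after the job is handed in: All three pins lie at rest inside the barrel, their centres at least 10 mm below its axis; the trough stands right way up on the bench (within about 5 degrees, underside within 5 mm of the bench), at rest and released (x of pin_front_centre in the frame of barrel_centre between -0.09 and 0.09 m and y of pin_front_centre in the frame of barrel_centre between -0.1 and 0.1 m and z of pin_front_centre in the frame of barrel_centre between -0.1 and -0.01 m and x of pin_middle_centre in the frame of barrel_centre between -0.09 and 0.09 m and y of pin_middle_centre in the frame of barrel_centre between -0.1 and 0.1 m and z of pin_middle_centre in the frame of barrel_centre between -0.1 and -0.01 m and x of pin_rear_centre in the frame of barrel_centre between -0.09 and 0.09 m and y of pin_rear_centre in the frame of barrel_centre between -0.1 and 0.1 m and z of pin_rear_centre in the frame of barrel_centre between -0.1 and -0.01 m and linear speed of each of pin_front, pin_middle, pin_rear below 0.03 m/s and height (world z) of trough_mid below 0.021 m and angle between trough_mid's own z axis and vertical below 0.08 rad and linear speed of trough below 0.02 m/s and contact force between the fingers and trough below 0.1 N); the robot touches nothing.
It fails at once if a pin touches the bench (contact force between any of pin_front, pin_middle, pin_rear and table above 0.05 N).
It fails at once if the piston, liner, connecting rod or hatch cover is moved by more than 25 mm (distance of any of piston_mid, liner_mid, con_rod_mid, hatch_cover_mid from where it was at the start of the episode above 0.025 m).
It also fails if it takes over 64 s, if anything falls off the work surface, if the arm or the gripper's body presses on something with over 40 N, if the wrist force passes 120 N, or if a joint passes its speed limit or range.

## Robot

A 6-joint arm with a two-finger parallel gripper is mounted at the origin on the work surface. World frame = base frame: x ahead of the robot, y to its left, z up, the work surface at z = 0. Lengths are in m, angles in rad, forces in N, time in s.
With the tool pointing down it reaches from about 0.35 to 0.875 m from the base axis. Payload 4.2 kg.
Tool frame: the origin (TCP) lies at the very end of the fingers, on their centre line; the grasp point (between the pads) lies 19 mm behind it (ctrl.grasp_offset is the distance from the TCP to the grasp point, in m); z points along the fingers, y is the line along which they close (so a half turn about z gives the same grasp; the last joint's range is limited). The gripper opens to 87 mm and grips with 3 to 60 N. Pads are 19 mm wide; open, the fingers measure 117 mm over their backs; the gripper's body (75 mm by 190 mm) begins 51 mm behind the grasp point.
Start: joints at [1.496, 0.385, 0.008, 0, -1.194, -0.259], TCP at [0.205, 0.59, 0.223] pointing down, gripper open.
Joint ranges: [-3.14, 3.14], [-1.21, 2.06], [-1.07, 1.41], [-3.16, 2.05], [-2.99, -0.16], [-3.1, 3.1]. Speed limits (rad/s): [2.79, 2.79, 3.14, 3.14, 3.14, 3.14].

## Interface

Orientations are given as a 3x3 rotation matrix whose columns are the frame's x, y, z axes.
In Python, from cell import ctrl gives the robot as it stands. The module is installed in compiled form; this text tells all that it offers.
- The arm moves only by the tool send_rows, never from a script. Its argument "targets" is a list of rows, each an object of numbers: "jaw": the opening, from 0 (shut) to 1 (fully open); "x", "y", "z": the shift along the tool's x, y, z scaled (see below); "roll": the turn about the tool's z scaled (see below). A call has 1 to 12 rows; each row is the pose to reach, as a shift and turn from the pose commanded when the call began, along the tool's axes at that moment; what a row does not reach only later rows make up. The controller multiplies each number of a shift by 0.25 m and each number of a turn by 90 degrees. A row lasts 1/12 s, in which the tool goes at most 41.7 mm and 7.16 degrees, less where a joint would pass 70% of its speed; a pose out of reach is approached as far as the arm can. A call with a number of a shift or a turn outside -1 to 1 is refused whole. A call with a gripper value outside its range is refused whole. The fingers move at their own pace and stop on an object; "newtons" is the grip in N (left out, the last holds). Time passes only in rows, so rows that repeat a pose let the fingers close. It gives the time, the measured TCP pose, the force, the opening and the grip force at its end, in the units of the state.
- ctrl.read_state(): the state, without advancing time (a new reading comes with each control period).
- ctrl.camera(name): name is "side" or "top"; returns the picture (400x640x3 uint8, blue, green, red); there is no depth.
- ctrl.camera_info(name): a dict with "fx", "fy", "cx", "cy" (pixels), "rvec" (rotation vector, rad) and "tvec" (3), from world to camera coordinates, as OpenCV has them. Camera axes: x right, y down, z forward; pixel columns grow to the right and rows downward; lengths in m; the calibration is good to about 2 mm. A picture is of the moment at which its call begins. camera_info takes no time and is no camera call.
- ctrl.sign_off(): hands the job in; it is judged then, once.
The state is a dict: "time": time; "qpos": joint angles; "dq": joint speeds; "effort": joint torques, N m; "ee_pos": TCP position; "orientation": TCP orientation; "contact_force": force on the tool from outside, world axes, zero at the start; "torque": the same for the moment, N m; "width": finger opening in m; "gripper_force": force on a finger pad.
Only numpy, scipy, OpenCV 4.12 (cv2) and the standard library are available. Lean on these libraries where they do the work, as an engineer would, in place of code of your own. Each camera call takes 0.05 s, during which the arm holds its last target. There are 200 camera calls.

## Working session

There is one attempt and no reset: what is moved stays moved. The work goes in short steps, Python scripts to look and compute and a tool call to move; the robot and the scene stay as the last step left them, time stands still between calls to the robot, and variables do not carry over. Pictures are saved under pics/ and viewed, at most 10 in all, crops included, and the job is handed in when it is done.

Besides the shell and the picture viewer there is one more tool, called after "Emit:" by a JSON object that holds its "fn" and its "kwargs". send_rows: Moves the arm, as the interface text tells. Its arguments: {"type":"object","properties":{"targets":{"type":"array","items":{"type":"object","properties":{"jaw":{"type":"number"},"x":{"type":"number","minimum":-1,"maximum":1},"y":{"type":"number","minimum":-1,"maximum":1},"z":{"type":"number","minimum":-1,"maximum":1},"roll":{"type":"number","minimum":-1,"maximum":1}}}},"newtons":{"type":"number"}},"required":["targets"]}

```bash
mkdir -p pics
cat > h.py <<'E'
import numpy as np, cv2
from cell import ctrl
def snap(n,f):
    im=ctrl.camera(n); cv2.imwrite(f'pics/{f}.png',im); return im
def cam(n):
    i=ctrl.camera_info(n); K=np.array([[i['fx'],0,i['cx']],[0,i['fy'],i['cy']],[0,0,1]],float)
    return K,np.array(i['rvec'],float).ravel(),np.array(i['tvec'],float).ravel()
def ray(n,u,v,z):
    K,r,t=cam(n); R=cv2.Rodrigues(r)[0]; c=-R.T@t; d=R.T@np.linalg.inv(K)@[u,v,1]
    return (c+d*(z-c[2])/d[2]).round(4)
def proj(n,p):
    K,r,t=cam(n); return cv2.projectPoints(np.array(p,float).reshape(-1,3),r,t,K,None)[0].reshape(-1,2).round(1)
def st():
    s=ctrl.read_state(); print({k:np.round(s[k],4).tolist() for k in ('time','qpos','ee_pos','orientation','contact_force','width','gripper_force')})
    return s
E
python3 - <<'E'
from h import *
snap('top','t0');snap('side','s0');st()
for n in('top','side'):
    K,r,t=cam(n);R=cv2.Rodrigues(r)[0];print(n,K[0,0],-R.T@t,R[2])
E
```

```text
{'time': 0.1, 'qpos': [1.4956, 0.3855, 0.0068, -0.0004, -1.194, -0.2586], 'ee_pos': [0.2046, 0.59, 0.2216], 'orientation': [[0.9448, -0.3278, -0.0006], [-0.3278, -0.9448, -0.0019], [0.0001, 0.002, -1.0]], 'contact_force': [0.583, -0.4152, 0.9027], 'width': 0.0871, 'gripper_force': 0.0}
top 420.3046467495363 [0.49286421 0.01739928 1.06544453] [ 0.08276371  0.01228775 -0.99649344]
side 371.6646942388926 [0.45040288 0.67090846 0.79186705] [ 0.11198141 -0.70785373 -0.69742616]
```

View pics/t0.png

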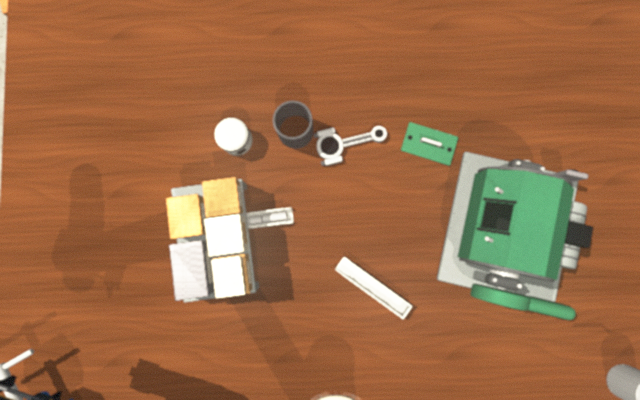

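View pics/s0.png

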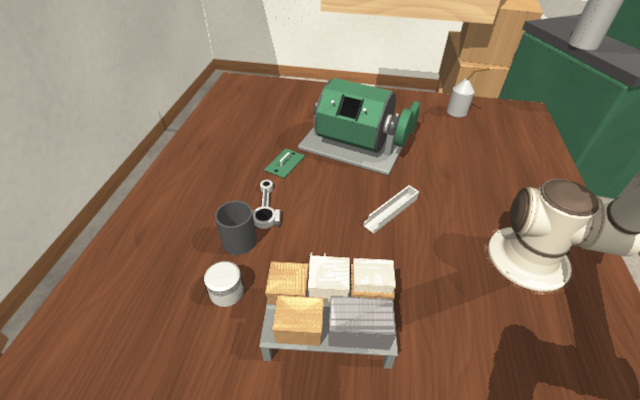

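Top: riser at (212,240) with the trough sticking out to (292,215). The decoy trough is at (373,288), and the tumbler at (515,220) has its hatch at (497,216) facing left (+y). I'll zoom in to measure.

Run:
```python
from h import *
im=cv2.imread('pics/t0.png')
a=cv2.resize(im[195:245,235:305],None,fx=8,fy=8,interpolation=cv2.INTER_CUBIC)
b=cv2.resize(im[150:310,430:600],None,fx=3.5,fy=3.5,interpolation=cv2.INTER_CUBIC)
c=np.zeros((560,595,3),np.uint8);
cv2.imwrite('pics/ca.png',a);cv2.imwrite('pics/cb.png',b)
```

```text
(no output)
```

View pics/ca.png

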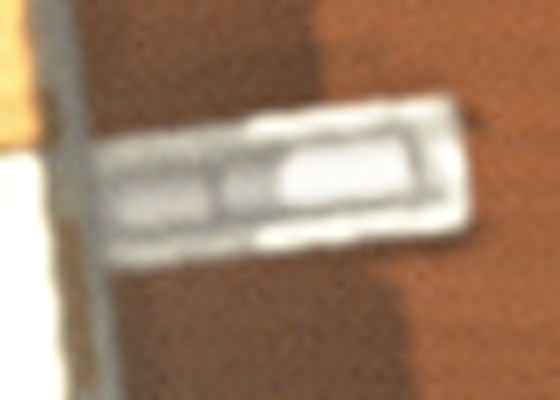

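View pics/cb.png

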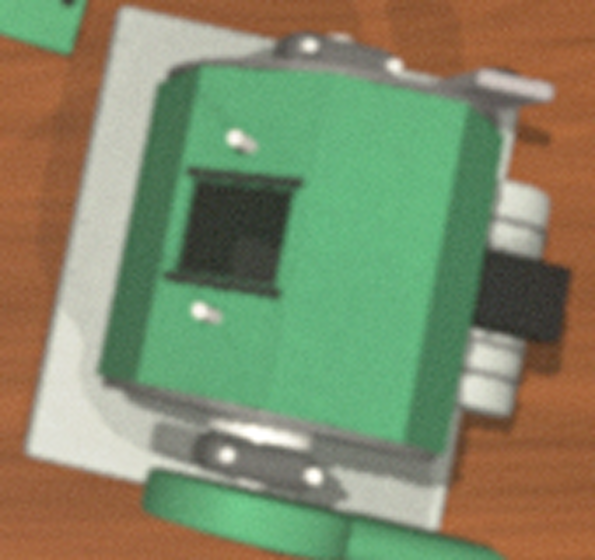

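Run:
```python
from h import *
A=lambda u,v,z: ray('top',235+u/8,195+v/8,z)
B=lambda u,v,z: ray('top',430+u/3.5,150+v/3.5,z)
s1=A(462,97,.017);s2=A(472,232,.017);m1=A(95,143,.032);m2=A(107,270,.032)
sp=(s1+s2)/2; mm=(m1+m2)/2
print('spout',sp,'w',np.linalg.norm(s1-s2),np.linalg.norm(m1-m2),'mid',mm); d=(sp-mm)[:2]; print('len out',np.hypot(*d),'ang',np.degrees(np.arctan2(d[1],d[0])))
for e,o in ((m1,A(250,127,.032)),(m2,A(265,245,.032))): v=(o-e)[:2]; print('edge ang',np.degrees(np.arctan2(v[1],v[0])))
r1=A(70,0,.072);r2=A(115,400,.072); v=(r2-r1)[:2];print('riser edge',r1,r2,'normal ang',np.degrees(np.arctan2(v[1],v[0]))+90)
p1=B(122,8,.016);p2=B(27,453,.016);v=(p2-p1)[:2];print('plate',p1,p2,'L',np.hypot(*v),'edge ang',np.degrees(np.arctan2(v[1],v[0])))
hl=[B(193,183,.163),B(174,274,.163)];hu=[B(296,184,.207),B(277,292,.207)]
print('lip',hl,np.linalg.norm(hl[0]-hl[1]),'up',hu,np.linalg.norm(hu[0]-hu[1]))
for c in ((228,135),(197,310)): print('studbase',B(*c,.18))
```

```text
spout [0.5396  0.09295 0.017  ] w 0.04226263124794765 0.039239011200589674 mid [0.52885 0.20485 0.032  ]
len out 0.11241517913520395 ang -84.51255371375787
edge ang -85.58300097400631
edge ang -82.51327267669862
riser edge [0.589  0.2062 0.072 ] [0.4704 0.1941 0.072 ] normal ang -84.17463373262527
plate [ 0.6879 -0.3419  0.016 ] [ 0.3738 -0.2587  0.016 ] L 0.3249323775803205 edge ang 165.16399429680172
lip [array([ 0.5511, -0.329 ,  0.163 ]), array([ 0.496 , -0.3143,  0.163 ])] 0.05702718649907257 up [array([ 0.5462, -0.3716,  0.207 ]), array([ 0.484 , -0.3567,  0.207 ])] 0.06395975297012961
studbase [ 0.5784 -0.345   0.18  ]
studbase [ 0.4742 -0.3205  0.18  ]
```

Emit:
{"fn": "send_rows", "kwargs": {"targets": [{"x":0.93,"y":0.65,"roll":0.72,"jaw":1},{"x":0.93,"y":0.65,"roll":0.72,"jaw":1},{"x":0.93,"y":0.65,"roll":0.72,"jaw":1},{"x":0.93,"y":0.65,"roll":0.72,"jaw":1},{"x":0.93,"y":0.65,"roll":0.72,"jaw":1},{"x":0.93,"y":0.65,"roll":0.72,"jaw":1},{"x":0.93,"y":0.65,"roll":0.72,"jaw":1},{"x":0.93,"y":0.65,"roll":0.72,"jaw":1},{"x":0.93,"y":0.65,"roll":0.72,"jaw":1},{"x":0.93,"y":0.65,"roll":0.72,"jaw":1},{"x":0.93,"y":0.65,"roll":0.72,"jaw":1},{"x":0.93,"y":0.65,"roll":0.72,"jaw":1}]}}

```text
invalid input at $.targets[0]: expected keys jaw, x, y, z, roll
```

```bash
cat >> h.py <<'E'
def go(p,heading=None):
    "row numbers that take the TCP to p with tool x at heading (deg)"
    s=st(); R=np.array(s['orientation']).reshape(3,3); d=R.T@(np.array(p)-s['ee_pos'])/.25
    h=np.degrees(np.arctan2(R[1,0],R[0,0])); print('heading',round(h,1),'shift',d.round(3),'roll',None if heading is None else round((h-heading)/90,3))
E
python3 -c "
from h import *
go([.536,.130,.222],-84.3)"
```

```text
{'time': 0.1, 'qpos': [1.4956, 0.3855, 0.0068, -0.0004, -1.194, -0.2586], 'ee_pos': [0.2046, 0.59, 0.2216], 'orientation': [[0.9448, -0.3278, -0.0006], [-0.3278, -0.9448, -0.0019], [0.0001, 0.002, -1.0]], 'contact_force': [0.583, -0.4152, 0.9027], 'width': 0.0871, 'gripper_force': 0.0}
heading -19.1 shift [1.856e+00 1.304e+00 1.000e-03] roll 0.724
```

All keys needed.

Emit:
{"fn": "send_rows", "kwargs": {"targets": [{"x":0.93,"y":0.65,"z":0,"roll":0.72,"jaw":1},{"x":0.93,"y":0.65,"z":0,"roll":0.72,"jaw":1},{"x":0.93,"y":0.65,"z":0,"roll":0.72,"jaw":1},{"x":0.93,"y":0.65,"z":0,"roll":0.72,"jaw":1},{"x":0.93,"y":0.65,"z":0,"roll":0.72,"jaw":1},{"x":0.93,"y":0.65,"z":0,"roll":0.72,"jaw":1},{"x":0.93,"y":0.65,"z":0,"roll":0.72,"jaw":1},{"x":0.93,"y":0.65,"z":0,"roll":0.72,"jaw":1},{"x":0.93,"y":0.65,"z":0,"roll":0.72,"jaw":1},{"x":0.93,"y":0.65,"z":0,"roll":0.72,"jaw":1},{"x":0.93,"y":0.65,"z":0,"roll":0.72,"jaw":1},{"x":0.93,"y":0.65,"z":0,"roll":0.72,"jaw":1}]}}

```text
time: 1.1
ee_pos: [0.3709, 0.3609, 0.2223]
orientation: [[0.109, -0.994, -0.0], [-0.994, -0.109, -0.0], [0.0, 0.0, -1.0]]
contact_force: [0.1, -0.1, -0.6]
width: 0.087
gripper_force: 0.0
```

```bash
python3 -c "
from h import *
go([.536,.130,.222],-84.3)"
```

```text
{'time': 1.1, 'qpos': [1.0856, 0.2022, -0.2523, -0.0001, -1.1168, -0.9764], 'ee_pos': [0.3709, 0.3609, 0.2223], 'orientation': [[0.1089, -0.9941, -0.0003], [-0.9941, -0.1089, -0.0005], [0.0004, 0.0004, -1.0]], 'contact_force': [0.0643, -0.0976, -0.5925], 'width': 0.087, 'gripper_force': 0.0}
heading -83.7 shift [ 0.99  -0.556  0.001] roll 0.006
```

Emit:
{"fn": "send_rows", "kwargs": {"targets": [{"x":0.99,"y":-0.556,"z":0,"roll":0,"jaw":1},{"x":0.99,"y":-0.556,"z":0,"roll":0,"jaw":1},{"x":0.99,"y":-0.556,"z":0,"roll":0,"jaw":1},{"x":0.99,"y":-0.556,"z":0,"roll":0,"jaw":1},{"x":0.99,"y":-0.556,"z":0,"roll":0,"jaw":1},{"x":0.99,"y":-0.556,"z":0,"roll":0,"jaw":1},{"x":0.99,"y":-0.556,"z":0,"roll":0,"jaw":1},{"x":0.99,"y":-0.556,"z":0.1,"roll":0,"jaw":1},{"x":0.99,"y":-0.556,"z":0.2,"roll":0,"jaw":1},{"x":0.99,"y":-0.556,"z":0.3,"roll":0,"jaw":1},{"x":0.99,"y":-0.556,"z":0.4,"roll":0,"jaw":1},{"x":0.99,"y":-0.556,"z":0.4,"roll":0,"jaw":1}]}}

```text
time: 2.1
ee_pos: [0.532, 0.1283, 0.1174]
orientation: [[0.107, -0.994, -0.01], [-0.994, -0.107, -0.004], [0.003, 0.011, -1.0]]
contact_force: [-0.7, -0.2, -1.2]
width: 0.0871
gripper_force: 0.0
```

```bash
python3 -c "
from h import *
go([.536,.130,.006],-84.3)"
```

```text
{'time': 2.1, 'qpos': [0.5319, 0.3603, -0.3195, -0.0021, -0.902, -0.4235], 'ee_pos': [0.532, 0.1283, 0.1174], 'orientation': [[0.1069, -0.9942, -0.0103], [-0.9943, -0.1069, -0.0041], [0.003, 0.0107, -0.9999]], 'contact_force': [-0.7493, -0.2059, -1.171], 'width': 0.0871, 'gripper_force': 0.0}
heading -83.9 shift [-0.007 -0.021  0.445] roll 0.005
```

Emit:
{"fn": "send_rows", "kwargs": {"targets": [{"x":0,"y":0,"z":0.12,"roll":0,"jaw":1},{"x":0,"y":0,"z":0.24,"roll":0,"jaw":1},{"x":0,"y":0,"z":0.36,"roll":0,"jaw":1},{"x":0,"y":0,"z":0.42,"roll":0,"jaw":1},{"x":0,"y":0,"z":0.46,"roll":0,"jaw":1},{"x":0,"y":0,"z":0.46,"roll":0,"jaw":1},{"x":0,"y":0,"z":0.46,"roll":0,"jaw":1}]}}

```text
time: 2.68
ee_pos: [0.5365, 0.1301, 0.0084]
orientation: [[0.107, -0.994, 0.001], [-0.994, -0.107, 0.0], [-0.0, -0.001, -1.0]]
contact_force: [-0.3, 0.6, 0.8]
width: 0.0869
gripper_force: 0.0
```

Run:
```python
from h import *
go([.536,.130,.006],-84.3)
a=snap('side','s1');b=snap('top','t1')
c=np.hstack([cv2.resize(a[180:380,240:420],None,fx=2.2,fy=2.2),cv2.resize(b[160:360,200:380],None,fx=2.2,fy=2.2)])
cv2.imwrite('pics/c1.png',c)
```

```text
{'time': 2.6833, 'qpos': [0.5318, 0.511, -0.4206, 0.0007, -0.6379, -0.4247], 'ee_pos': [0.5365, 0.1301, 0.0084], 'orientation': [[0.1075, -0.9942, 0.0013], [-0.9942, -0.1075, 0.0003], [-0.0001, -0.0013, -1.0]], 'contact_force': [-0.2731, 0.5926, 0.7746], 'width': 0.0869, 'gripper_force': 0.0}
heading -83.8 shift [0.    0.002 0.01 ] roll 0.005
```

View pics/c1.png

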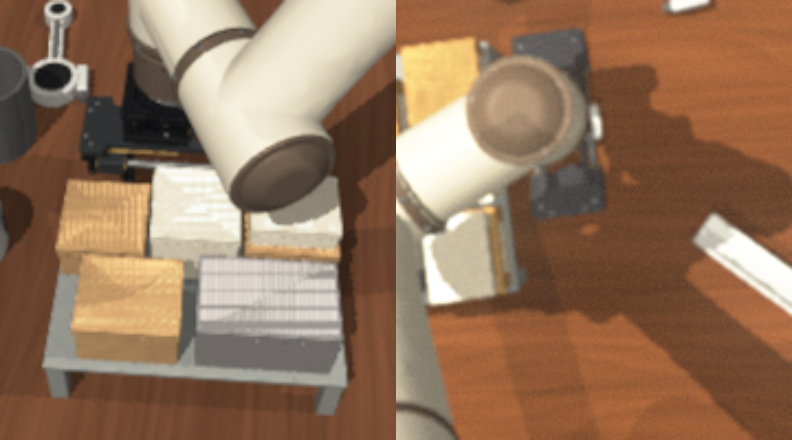

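The gripper straddles the trough, with the spout poking out at crop (597,120). Now I'll close it.

Emit:
{"fn": "send_rows", "kwargs": {"targets": [{"x":0,"y":0,"z":0,"roll":0,"jaw":0},{"x":0,"y":0,"z":0,"roll":0,"jaw":0},{"x":0,"y":0,"z":0,"roll":0,"jaw":0},{"x":0,"y":0,"z":0,"roll":0,"jaw":0},{"x":0,"y":0,"z":0,"roll":0,"jaw":0},{"x":0,"y":0,"z":0,"roll":0,"jaw":0},{"x":0,"y":0,"z":0,"roll":0,"jaw":0},{"x":0,"y":0,"z":0,"roll":0,"jaw":0},{"x":0,"y":0,"z":0,"roll":0,"jaw":0}], "newtons": 20}}

```text
time: 3.53
ee_pos: [0.536, 0.1295, 0.0076]
orientation: [[0.105, -0.994, 0.001], [-0.994, -0.105, 0.0], [-0.0, -0.001, -1.0]]
contact_force: [1.6, 0.0, -0.3]
width: 0.0378
gripper_force: 20.0
```

Emit:
{"fn": "send_rows", "kwargs": {"targets": [{"x":0.02,"y":0,"z":0,"roll":0,"jaw":0},{"x":0.06,"y":0,"z":0,"roll":0,"jaw":0},{"x":0.12,"y":0,"z":0,"roll":0,"jaw":0},{"x":0.19,"y":0,"z":0,"roll":0,"jaw":0},{"x":0.26,"y":0,"z":0,"roll":0,"jaw":0},{"x":0.33,"y":0,"z":0,"roll":0,"jaw":0},{"x":0.4,"y":0,"z":0,"roll":0,"jaw":0},{"x":0.47,"y":0,"z":0,"roll":0,"jaw":0},{"x":0.54,"y":0,"z":0,"roll":0,"jaw":0},{"x":0.6,"y":0,"z":0,"roll":0,"jaw":0},{"x":0.63,"y":0,"z":0,"roll":0,"jaw":0},{"x":0.64,"y":0,"z":0,"roll":0,"jaw":0}]}}

```text
time: 4.53
ee_pos: [0.5523, -0.0308, 0.0076]
orientation: [[0.104, -0.995, -0.0], [-0.995, -0.104, 0.0], [-0.0, 0.0, -1.0]]
contact_force: [-0.4, 3.4, 0.2]
width: 0.0382
gripper_force: 19.9
```

Emit:
{"fn": "send_rows", "kwargs": {"targets": [{"x":0,"y":0,"z":0,"roll":0,"jaw":0},{"x":0,"y":0,"z":0,"roll":0,"jaw":0},{"x":0,"y":0,"z":0,"roll":0,"jaw":1},{"x":0,"y":0,"z":0,"roll":0,"jaw":1},{"x":0,"y":0,"z":0,"roll":0,"jaw":1},{"x":0,"y":0,"z":0,"roll":0,"jaw":1},{"x":0,"y":0,"z":0,"roll":0,"jaw":1},{"x":0,"y":0,"z":0,"roll":0,"jaw":1},{"x":0,"y":0,"z":0,"roll":0,"jaw":1},{"x":0,"y":0,"z":0,"roll":0,"jaw":1},{"x":0,"y":0,"z":0,"roll":0,"jaw":1}]}}

```text
time: 5.45
ee_pos: [0.5525, -0.0297, 0.0075]
orientation: [[0.106, -0.994, -0.0], [-0.994, -0.106, -0.0], [0.0, 0.0, -1.0]]
contact_force: [-0.2, 0.8, 0.3]
width: 0.0849
gripper_force: 0.0
```

Run:
```python
from h import *
go([.5,0,.0],-84.3)
a=snap('side','s2');b=snap('top','t2')
c=np.hstack([cv2.resize(a[160:340,280:440],None,fx=2.4,fy=2.4),cv2.resize(b[120:300,220:380],None,fx=2.4,fy=2.4)])
cv2.imwrite('pics/c2.png',c)
```

```text
{'time': 5.45, 'qpos': [0.2393, 0.5144, -0.4167, -0.0, -0.6397, -0.1332], 'ee_pos': [0.5525, -0.0297, 0.0075], 'orientation': [[0.1058, -0.9944, -0.0], [-0.9944, -0.1058, -0.0], [0.0, 0.0, -1.0]], 'contact_force': [-0.153, 0.7514, 0.2581], 'width': 0.0849, 'gripper_force': 0.0}
heading -83.9 shift [-0.14   0.196  0.03 ] roll 0.004
```

View pics/c2.png

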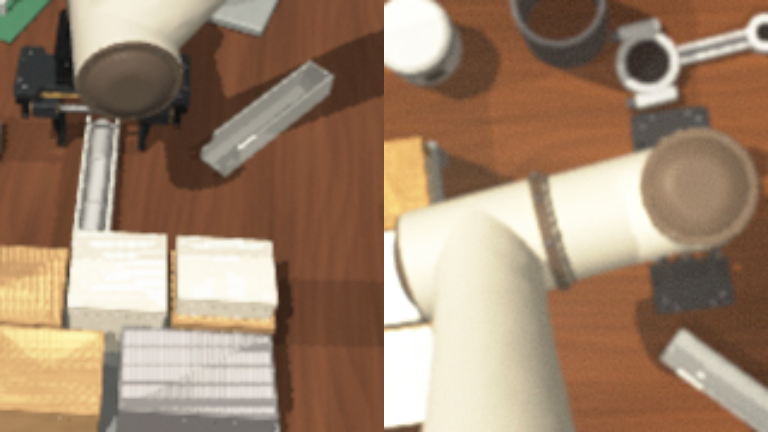

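Drawn out and released: the tail is visible clear of the riser. I'll slide the open jaws back to about 40 mm behind the middle and grip hard.

Emit:
{"fn": "send_rows", "kwargs": {"targets": [{"x":-0.08,"y":0,"z":0,"roll":0,"jaw":1},{"x":-0.18,"y":0,"z":0,"roll":0,"jaw":1},{"x":-0.28,"y":0,"z":0,"roll":0,"jaw":1},{"x":-0.38,"y":0,"z":0,"roll":0,"jaw":1},{"x":-0.41,"y":0,"z":0,"roll":0,"jaw":1},{"x":-0.41,"y":0,"z":0,"roll":0,"jaw":1},{"x":-0.41,"y":0,"z":0,"roll":0,"jaw":1}]}}

```text
time: 6.13
ee_pos: [0.5415, 0.0722, 0.0075]
orientation: [[0.106, -0.994, -0.0], [-0.994, -0.106, -0.0], [0.0, 0.0, -1.0]]
contact_force: [-0.9, 0.3, -0.2]
width: 0.0871
gripper_force: 0.0
```

Emit:
{"fn": "send_rows", "kwargs": {"targets": [{"x":0,"y":0,"z":0,"roll":0,"jaw":0},{"x":0,"y":0,"z":0,"roll":0,"jaw":0},{"x":0,"y":0,"z":0,"roll":0,"jaw":0},{"x":0,"y":0,"z":0,"roll":0,"jaw":0},{"x":0,"y":0,"z":0,"roll":0,"jaw":0},{"x":0,"y":0,"z":0,"roll":0,"jaw":0},{"x":0,"y":0,"z":0,"roll":0,"jaw":0},{"x":0,"y":0,"z":0,"roll":0,"jaw":0},{"x":0,"y":0,"z":0,"roll":0,"jaw":0},{"x":0,"y":0,"z":-0.02,"roll":0,"jaw":0},{"x":0,"y":0,"z":-0.04,"roll":0,"jaw":0},{"x":0,"y":0,"z":-0.04,"roll":0,"jaw":0}], "newtons": 60}}

```text
time: 7.13
ee_pos: [0.5415, 0.0722, 0.018]
orientation: [[0.106, -0.994, 0.0], [-0.994, -0.106, 0.0], [-0.0, -0.0, -1.0]]
contact_force: [0.4, 0.3, -5.6]
width: 0.0372
gripper_force: 60.0
```

Run:
```python
from h import *
s=st()
a=snap('side','s3');b=snap('top','t3')
c=np.hstack([cv2.resize(a[130:280,280:400],None,fx=3.3,fy=3.3,interpolation=2),cv2.resize(b[150:300,240:360],None,fx=3.3,fy=3.3,interpolation=2)])
cv2.imwrite('pics/c3.png',c)
```

```text
{'time': 7.1333, 'qpos': [0.4294, 0.4896, -0.4267, -0.0002, -0.6543, -0.3233], 'ee_pos': [0.5415, 0.0722, 0.018], 'orientation': [[0.1057, -0.9944, 0.0001], [-0.9944, -0.1057, 0.0002], [-0.0002, -0.0001, -1.0]], 'contact_force': [0.3567, 0.2909, -5.5756], 'width': 0.0372, 'gripper_force': 59.9576}
```

View pics/c3.png

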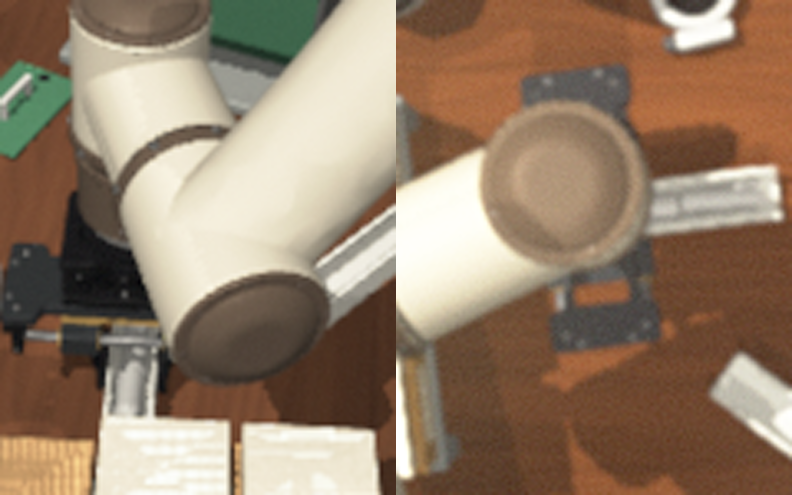

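Run:
```python
from h import *
sp=ray('top',240+(782-396)/3.3,150+196/3.3,.028); p=ctrl.read_state()['ee_pos']; print(sp, 'L',np.linalg.norm((sp-p)[:2]),np.degrees(np.arctan2(*(sp-p)[[1,0]])))
go([.5728,-.1465,.185],-104.8)
```

```text
[ 0.5503 -0.0652  0.028 ] L 0.13768044578134073 -86.26789356520364
{'time': 7.2333, 'qpos': [0.4294, 0.4904, -0.4272, -0.0004, -0.6536, -0.3233], 'ee_pos': [0.5413, 0.0722, 0.0175], 'orientation': [[0.1056, -0.9944, -0.0004], [-0.9944, -0.1056, 0.0001], [-0.0001, 0.0004, -1.0]], 'contact_force': [0.7084, 0.4564, -5.1466], 'width': 0.0374, 'gripper_force': 59.9582}
heading -83.9 shift [ 0.883 -0.033 -0.67 ] roll 0.232
```

Emit:
{"fn": "send_rows", "kwargs": {"targets": [{"x":0,"y":0,"z":-0.02,"roll":0,"jaw":0},{"x":0,"y":0,"z":-0.06,"roll":0,"jaw":0},{"x":0,"y":0,"z":-0.12,"roll":0,"jaw":0},{"x":0,"y":0,"z":-0.19,"roll":0,"jaw":0},{"x":0,"y":0,"z":-0.26,"roll":0,"jaw":0},{"x":0,"y":0,"z":-0.33,"roll":0,"jaw":0},{"x":0,"y":0,"z":-0.4,"roll":0,"jaw":0},{"x":0,"y":0,"z":-0.47,"roll":0,"jaw":0},{"x":0,"y":0,"z":-0.54,"roll":0,"jaw":0},{"x":0,"y":0,"z":-0.61,"roll":0,"jaw":0},{"x":0,"y":0,"z":-0.65,"roll":0,"jaw":0},{"x":0,"y":0,"z":-0.67,"roll":0,"jaw":0}]}}

```text
time: 8.23
ee_pos: [0.5422, 0.0724, 0.1873]
orientation: [[0.106, -0.994, 0.003], [-0.994, -0.106, 0.001], [-0.001, -0.003, -1.0]]
contact_force: [0.4, 0.0, -5.3]
width: 0.038
gripper_force: 60.0
```

Emit:
{"fn": "send_rows", "kwargs": {"targets": [{"x":0.02,"y":0,"z":0,"roll":0.01,"jaw":0},{"x":0.06,"y":0,"z":0,"roll":0.02,"jaw":0},{"x":0.12,"y":0,"z":0,"roll":0.04,"jaw":0},{"x":0.19,"y":0,"z":0,"roll":0.06,"jaw":0},{"x":0.26,"y":0,"z":0,"roll":0.08,"jaw":0},{"x":0.33,"y":0,"z":0,"roll":0.1,"jaw":0},{"x":0.4,"y":0,"z":0,"roll":0.12,"jaw":0},{"x":0.47,"y":-0.01,"z":0,"roll":0.14,"jaw":0},{"x":0.54,"y":-0.02,"z":0,"roll":0.16,"jaw":0},{"x":0.6,"y":-0.03,"z":0,"roll":0.18,"jaw":0},{"x":0.64,"y":-0.03,"z":0,"roll":0.2,"jaw":0},{"x":0.66,"y":-0.03,"z":0,"roll":0.21,"jaw":0}]}}

```text
time: 9.23
ee_pos: [0.5657, -0.0929, 0.1835]
orientation: [[-0.226, -0.974, -0.003], [-0.974, 0.226, -0.0], [0.001, 0.003, -1.0]]
contact_force: [-0.0, 0.1, -5.0]
width: 0.0379
gripper_force: 60.0
```

Run:
```python
from h import *
go([.5728,-.1465,.185],-104.8)
a=snap('side','s4');b=snap('top','t4')
c=np.hstack([cv2.resize(a[60:260,260:420],None,fx=2.4,fy=2.4,interpolation=2),cv2.resize(b[130:330,370:530],None,fx=2.4,fy=2.4,interpolation=2)])
cv2.imwrite('pics/c4.png',c)
```

```text
{'time': 9.2333, 'qpos': [0.1197, 0.3299, -0.1778, -0.0002, -1.0664, -0.3476], 'ee_pos': [0.5657, -0.0929, 0.1835], 'orientation': [[-0.2261, -0.9741, -0.0033], [-0.9741, 0.2261, -0.0002], [0.0009, 0.0031, -1.0]], 'contact_force': [-0.0497, 0.0574, -5.0425], 'width': 0.0379, 'gripper_force': 59.9578}
heading -103.1 shift [ 0.203 -0.076 -0.006] roll 0.019
```

View pics/c4.png

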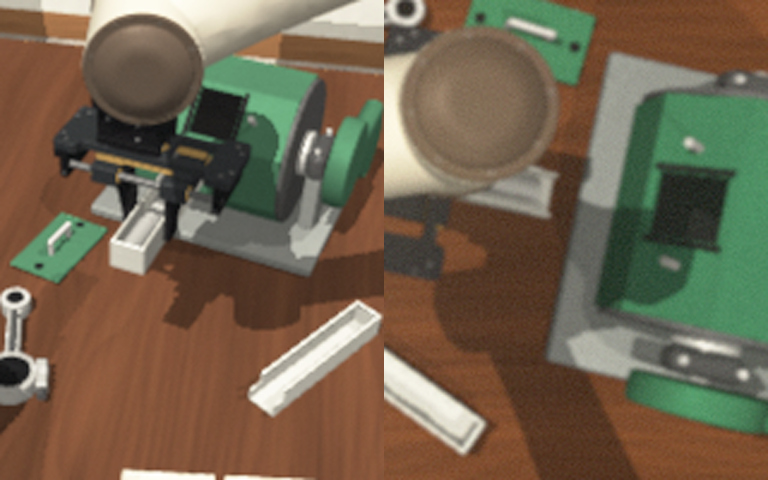

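Trough level, spout at crop (550,195), hatch at (690,205). Moving to pre-insertion.

Emit:
{"fn": "send_rows", "kwargs": {"targets": [{"x":0.02,"y":-0.01,"z":0,"roll":0.005,"jaw":0},{"x":0.06,"y":-0.02,"z":0,"roll":0.01,"jaw":0},{"x":0.11,"y":-0.04,"z":0,"roll":0.015,"jaw":0},{"x":0.16,"y":-0.06,"z":0,"roll":0.019,"jaw":0},{"x":0.19,"y":-0.07,"z":0,"roll":0.019,"jaw":0},{"x":0.2,"y":-0.076,"z":0,"roll":0.019,"jaw":0},{"x":0.2,"y":-0.076,"z":0,"roll":0.019,"jaw":0}]}}

```text
time: 9.92
ee_pos: [0.5741, -0.1451, 0.1848]
orientation: [[-0.253, -0.968, -0.0], [-0.968, 0.253, 0.0], [0.0, 0.0, -1.0]]
contact_force: [-0.3, 0.8, -5.2]
width: 0.0376
gripper_force: 60.0
```

Run:
```python
from h import *
go([.5562,-.2093,.178],-104.8)
a=snap('side','s5');b=snap('top','t5')
c=np.hstack([cv2.resize(a[70:170,290:390],None,fx=3.95,fy=3.95,interpolation=2),cv2.resize(b[160:260,430:530],None,fx=3.95,fy=3.95,interpolation=2)])
cv2.imwrite('pics/c5.png',c)
```

```text
{'time': 9.9167, 'qpos': [0.0256, 0.358, -0.1316, -0.0, -1.0813, -0.2809], 'ee_pos': [0.5741, -0.1451, 0.1848], 'orientation': [[-0.2526, -0.9676, -0.0001], [-0.9676, 0.2526, 0.0], [0.0, 0.0001, -1.0]], 'contact_force': [-0.3063, 0.7712, -5.1896], 'width': 0.0376, 'gripper_force': 59.9579}
heading -104.6 shift [0.266 0.004 0.027] roll 0.002
```

View pics/c5.png

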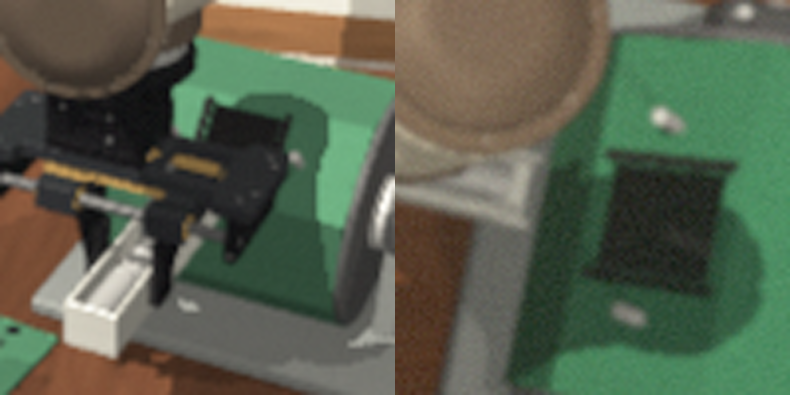

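Run:
```python
from h import *
n=np.array([-.2526,-.9676]);t=np.array([.9676,-.2526]);p=np.array([.5741,-.1451])+.1375*n
f=lambda q:((proj('top',q)-[430,160])*3.95+[395,0]).round(0)
z=.1773+.017
print(p,f([[*(p+s*.019*t),z] for s in(-1,1)]))
print(ray('top',430+(527-395)/3.95,160+228/3.95,z), ray('top',430+(548-395)/3.95,160+150/3.95,z))
b=np.array([.5037,-.4075]);N=np.array([.2559,.9667]);T=np.array([-.9667,.2559])
print(f([[*(b+.089*N+s*.029*T),.163] for s in(-1,1)]),f([[*(b+.045*N+s*.029*T),.207] for s in(-1,1)]))
```

```text
[ 0.5393675 -0.278145 ] [[532. 223.]
 [547. 152.]]
[ 0.5184 -0.2706  0.1943] [ 0.5589 -0.2837  0.1943]
[[612. 161.]
 [591. 265.]] [[729. 174.]
 [707. 284.]]
```

Predictions match the picture, so I'm inserting it level, with the underside about 7 mm above the lip.

Emit:
{"fn": "send_rows", "kwargs": {"targets": [{"x":0,"y":0,"z":0.015,"roll":0,"jaw":0},{"x":0.02,"y":0,"z":0.027,"roll":0,"jaw":0},{"x":0.05,"y":0,"z":0.027,"roll":0,"jaw":0},{"x":0.09,"y":0,"z":0.027,"roll":0,"jaw":0},{"x":0.13,"y":0,"z":0.027,"roll":0,"jaw":0},{"x":0.17,"y":0,"z":0.027,"roll":0,"jaw":0},{"x":0.21,"y":0,"z":0.027,"roll":0,"jaw":0},{"x":0.24,"y":0,"z":0.027,"roll":0,"jaw":0},{"x":0.265,"y":0,"z":0.027,"roll":0,"jaw":0},{"x":0.275,"y":0,"z":0.027,"roll":0,"jaw":0},{"x":0.28,"y":0,"z":0.027,"roll":0,"jaw":0},{"x":0.28,"y":0,"z":0.027,"roll":0,"jaw":0}]}}

```text
time: 11.02
ee_pos: [0.5564, -0.212, 0.1783]
orientation: [[-0.251, -0.968, 0.0], [-0.968, 0.251, 0.0], [-0.0, -0.0, -1.0]]
contact_force: [-0.3, 0.4, -5.4]
width: 0.0374
gripper_force: 60.0
```

Run:
```python
from h import *
go([.5562,-.2093,.178],-104.8)
a=snap('side','s6')
cv2.imwrite('pics/c6.png',cv2.resize(a[70:170,290:390],None,fx=5,fy=5,interpolation=2))
```

```text
{'time': 11.0167, 'qpos': [-0.0924, 0.3689, -0.1324, -0.0001, -1.0694, -0.1616], 'ee_pos': [0.5564, -0.212, 0.1783], 'orientation': [[-0.2513, -0.9679, 0.0001], [-0.9679, 0.2513, 0.0001], [-0.0001, -0.0001, -1.0]], 'contact_force': [-0.282, 0.4381, -5.41], 'width': 0.0374, 'gripper_force': 59.9583}
heading -104.6 shift [-0.01   0.004  0.001] roll 0.003
```

Emit:
{"fn": "send_rows", "kwargs": {"targets": [{"x":0,"y":0,"z":0,"roll":0,"jaw":0},{"x":0,"y":0,"z":0,"roll":0,"jaw":0},{"x":0,"y":0,"z":0,"roll":0,"jaw":0}], "newtons": 20}}

```text
time: 11.32
ee_pos: [0.5566, -0.2114, 0.1783]
orientation: [[-0.25, -0.968, 0.0], [-0.968, 0.25, 0.0], [-0.0, -0.0, -1.0]]
contact_force: [-0.2, 0.2, -5.5]
width: 0.0376
gripper_force: 20.0
```

Emit:
{"fn": "send_rows", "kwargs": {"targets": [{"x":0,"y":0,"z":0,"roll":0,"jaw":0},{"x":0,"y":0,"z":0,"roll":0,"jaw":0},{"x":0,"y":0,"z":0,"roll":0,"jaw":0}], "newtons": 10}}

```text
time: 11.57
ee_pos: [0.5566, -0.2117, 0.1784]
orientation: [[-0.251, -0.968, 0.0], [-0.968, 0.251, -0.0], [-0.0, -0.0, -1.0]]
contact_force: [0.4, -0.2, -3.7]
width: 0.0382
gripper_force: 10.0
```

It settled on the lip (wrist load 5.4 → 3.7 N). Next I'll raise the grip along an arc about the lip.

Emit:
{"fn": "send_rows", "kwargs": {"targets": [{"x":0.005,"y":0,"z":-0.01,"roll":0,"jaw":0},{"x":0.01,"y":0,"z":-0.025,"roll":0,"jaw":0},{"x":0.018,"y":0,"z":-0.045,"roll":0,"jaw":0},{"x":0.026,"y":0,"z":-0.065,"roll":0,"jaw":0},{"x":0.037,"y":0,"z":-0.085,"roll":0,"jaw":0},{"x":0.048,"y":0,"z":-0.105,"roll":0,"jaw":0},{"x":0.058,"y":0,"z":-0.12,"roll":0,"jaw":0},{"x":0.062,"y":0,"z":-0.125,"roll":0,"jaw":0},{"x":0.062,"y":0,"z":-0.125,"roll":0,"jaw":0}], "newtons": 9}}

```text
time: 12.32
ee_pos: [0.5528, -0.2273, 0.2102]
orientation: [[-0.251, -0.968, 0.001], [-0.968, 0.251, -0.0], [0.0, -0.001, -1.0]]
contact_force: [-0.4, 0.5, -3.6]
width: 0.0379
gripper_force: 9.0
```

Run:
```python
from h import *
go([.5562,-.2093,.178],-104.8)
a=snap('side','s7');b=snap('top','t7')
c=np.hstack([cv2.resize(a[70:170,290:390],None,fx=3.95,fy=3.95,interpolation=2),cv2.resize(b[160:260,430:530],None,fx=3.95,fy=3.95,interpolation=2)])
cv2.imwrite('pics/c7.png',c)
```

```text
{'time': 12.3167, 'qpos': [-0.1193, 0.3465, -0.0822, 0.0003, -1.1409, -0.1349], 'ee_pos': [0.5528, -0.2273, 0.2102], 'orientation': [[-0.2513, -0.9679, 0.0012], [-0.9679, 0.2513, -0.0004], [0.0001, -0.0013, -1.0]], 'contact_force': [-0.3757, 0.4607, -3.5608], 'width': 0.0379, 'gripper_force': 8.9998}
heading -104.6 shift [-0.073  0.005  0.129] roll 0.003
```

Load sharing still 3.6 N, so it's pivoting with the lip. Continuing to about 34°.

Emit:
{"fn": "send_rows", "kwargs": {"targets": [{"x":0.008,"y":0,"z":-0.012,"roll":0,"jaw":0},{"x":0.018,"y":0,"z":-0.024,"roll":0,"jaw":0},{"x":0.028,"y":0,"z":-0.036,"roll":0,"jaw":0},{"x":0.038,"y":0,"z":-0.05,"roll":0,"jaw":0},{"x":0.049,"y":0,"z":-0.062,"roll":0,"jaw":0},{"x":0.06,"y":0,"z":-0.075,"roll":0,"jaw":0},{"x":0.07,"y":0,"z":-0.086,"roll":0,"jaw":0},{"x":0.072,"y":0,"z":-0.088,"roll":0,"jaw":0},{"x":0.072,"y":0,"z":-0.088,"roll":0,"jaw":0},{"x":0.072,"y":0,"z":-0.088,"roll":0,"jaw":0},{"x":0.072,"y":0,"z":-0.088,"roll":0,"jaw":0},{"x":0.072,"y":0,"z":-0.088,"roll":0,"jaw":0}]}}

```text
time: 13.42
ee_pos: [0.5482, -0.2445, 0.2321]
orientation: [[-0.251, -0.968, 0.001], [-0.968, 0.251, -0.001], [0.001, -0.001, -1.0]]
contact_force: [-0.2, -0.5, -1.1]
width: 0.0379
gripper_force: 9.0
```

Emit:
{"fn": "send_rows", "kwargs": {"targets": [{"x":0,"y":0,"z":0,"roll":0,"jaw":0},{"x":0,"y":0,"z":0,"roll":0,"jaw":0},{"x":0,"y":0,"z":0,"roll":0,"jaw":0},{"x":0,"y":0,"z":0,"roll":0,"jaw":0},{"x":0,"y":0,"z":0,"roll":0,"jaw":0},{"x":0,"y":0,"z":0,"roll":0,"jaw":0}]}}

```text
time: 13.92
ee_pos: [0.5483, -0.2442, 0.2318]
orientation: [[-0.251, -0.968, 0.001], [-0.968, 0.251, -0.0], [-0.0, -0.001, -1.0]]
contact_force: [0.3, -0.1, -0.1]
width: 0.0381
gripper_force: 9.0
```

Run:
```python
from h import *
go([.5562,-.2093,.178],-104.8)
a=snap('side','s8');b=snap('top','t8')
c=np.hstack([cv2.resize(a[50:170,280:400],None,fx=3.3,fy=3.3,interpolation=2),cv2.resize(b[150:270,430:550],None,fx=3.3,fy=3.3,interpolation=2)])
cv2.imwrite('pics/c8.png',c)
```

```text
{'time': 13.9167, 'qpos': [-0.1495, 0.336, -0.0419, 0.0001, -1.1921, -0.1041], 'ee_pos': [0.5483, -0.2442, 0.2318], 'orientation': [[-0.2508, -0.968, 0.0007], [-0.968, 0.2508, -0.0002], [-0.0, -0.0007, -1.0]], 'contact_force': [0.2817, -0.0824, -0.1088], 'width': 0.0381, 'gripper_force': 8.9995}
heading -104.5 shift [-0.143  0.004  0.215] roll 0.003
```

Emit:
{"fn": "send_rows", "kwargs": {"targets": [{"x":0.01,"y":0,"z":-0.01,"roll":0,"jaw":0},{"x":0.02,"y":0,"z":-0.018,"roll":0,"jaw":0},{"x":0.03,"y":0,"z":-0.026,"roll":0,"jaw":0},{"x":0.034,"y":0,"z":-0.03,"roll":0,"jaw":0},{"x":0.034,"y":0,"z":-0.03,"roll":0,"jaw":0},{"x":0.034,"y":0,"z":-0.03,"roll":0,"jaw":0},{"x":0.034,"y":0,"z":-0.03,"roll":0,"jaw":0},{"x":0.034,"y":0,"z":-0.03,"roll":0,"jaw":0},{"x":0.034,"y":0,"z":-0.03,"roll":0,"jaw":0}]}}

```text
time: 14.77
ee_pos: [0.5459, -0.2524, 0.2389]
orientation: [[-0.251, -0.968, -0.0], [-0.968, 0.251, 0.0], [-0.0, 0.0, -1.0]]
contact_force: [-0.4, -0.3, -2.2]
width: 0.0378
gripper_force: 9.0
```

Run:
```python
from h import *
go([.5562,-.2093,.178],-104.8)
a=snap('side','s9');b=snap('top','t9')
c=np.hstack([cv2.resize(a[50:170,280:400],None,fx=3.3,fy=3.3,interpolation=2),cv2.resize(b[150:270,430:550],None,fx=3.3,fy=3.3,interpolation=2)])
cv2.imwrite('pics/c9.png',c)
```

```text
{'time': 14.7667, 'qpos': [-0.1641, 0.334, -0.0267, -0.0001, -1.2103, -0.0895], 'ee_pos': [0.5459, -0.2524, 0.2389], 'orientation': [[-0.2509, -0.968, -0.0002], [-0.968, 0.2509, 0.0001], [-0.0, 0.0002, -1.0]], 'contact_force': [-0.4484, -0.3461, -2.1552], 'width': 0.0378, 'gripper_force': 8.9997}
heading -104.5 shift [-0.177  0.003  0.244] roll 0.003
```

View pics/c9.png

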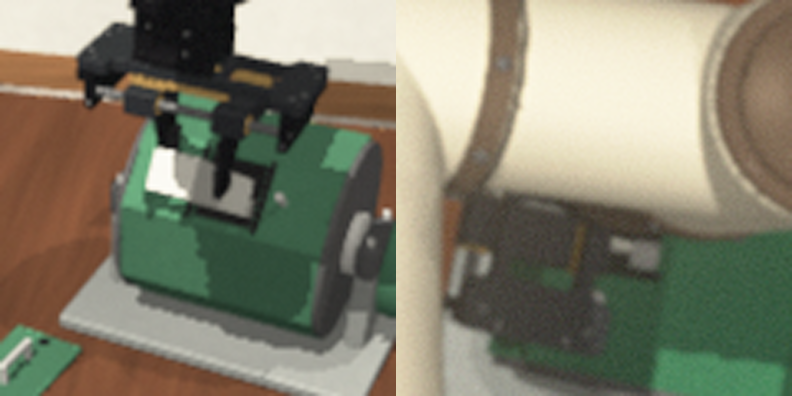

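The trough enters the hatch tilted, at crop (150–255, 160–215). No pin is visible outside. I'll clamp and weigh it off the lip.

Emit:
{"fn": "send_rows", "kwargs": {"targets": [{"x":0,"y":0,"z":0,"roll":0,"jaw":0},{"x":0,"y":0,"z":0,"roll":0,"jaw":0},{"x":0,"y":0,"z":0,"roll":0,"jaw":0},{"x":-0.01,"y":0,"z":-0.02,"roll":0,"jaw":0},{"x":-0.02,"y":0,"z":-0.035,"roll":0,"jaw":0},{"x":-0.02,"y":0,"z":-0.035,"roll":0,"jaw":0},{"x":-0.02,"y":0,"z":-0.035,"roll":0,"jaw":0},{"x":-0.02,"y":0,"z":-0.035,"roll":0,"jaw":0}], "newtons": 60}}

```text
time: 15.53
ee_pos: [0.5472, -0.2475, 0.2479]
orientation: [[-0.251, -0.968, 0.0], [-0.968, 0.251, 0.0], [-0.0, -0.0, -1.0]]
contact_force: [-0.9, 0.1, -1.9]
width: 0.0376
gripper_force: 60.0
```

Run:
```python
from h import *
go([.5562,-.2093,.178],-104.8)
for i in range(6):
    ctrl.camera('top'); print(np.round(ctrl.read_state()['contact_force'],2))
```

```text
{'time': 15.5333, 'qpos': [-0.1555, 0.3268, -0.0145, -0.0001, -1.2293, -0.098], 'ee_pos': [0.5472, -0.2475, 0.2479], 'orientation': [[-0.2508, -0.968, 0.0002], [-0.968, 0.2508, 0.0001], [-0.0001, -0.0002, -1.0]], 'contact_force': [-0.948, 0.0525, -1.9385], 'width': 0.0376, 'gripper_force': 59.9993}
heading -104.5 shift [-0.157  0.003  0.28 ] roll 0.003
[ 0.36  0.5  -1.02]
[ 0.43 -1.05 -1.2 ]
[ 0.93 -0.74 -1.27]
[-0.18 -0.11 -2.05]
[-0.94  0.62 -3.23]
[ 0.23 -0.64 -1.69]
```

About 1.75 N on average, so the trough is empty. Withdrawing along its axis, then over open bench.

Emit:
{"fn": "send_rows", "kwargs": {"targets": [{"x":-0.05,"y":0,"z":-0.04,"roll":0,"jaw":0},{"x":-0.12,"y":0,"z":-0.095,"roll":0,"jaw":0},{"x":-0.2,"y":0,"z":-0.155,"roll":0,"jaw":0},{"x":-0.28,"y":0,"z":-0.22,"roll":0,"jaw":0},{"x":-0.36,"y":0,"z":-0.26,"roll":0,"jaw":0},{"x":-0.46,"y":0,"z":-0.26,"roll":0,"jaw":0},{"x":-0.56,"y":0,"z":-0.26,"roll":0,"jaw":0},{"x":-0.66,"y":0,"z":-0.26,"roll":0,"jaw":0},{"x":-0.76,"y":0,"z":-0.26,"roll":0,"jaw":0},{"x":-0.86,"y":0,"z":-0.26,"roll":0,"jaw":0},{"x":-0.96,"y":0,"z":-0.26,"roll":0,"jaw":0},{"x":-1,"y":0,"z":-0.26,"roll":0,"jaw":0}]}}

```text
time: 16.83
ee_pos: [0.6106, -0.0024, 0.3131]
orientation: [[-0.248, -0.969, 0.001], [-0.969, 0.248, 0.001], [-0.001, -0.001, -1.0]]
contact_force: [-0.2, 1.0, -2.4]
width: 0.0377
gripper_force: 60.0
```

Run:
```python
from h import *
go([.57,.03,.135],-104.8)
```

```text
{'time': 16.8333, 'qpos': [0.2606, 0.3141, 0.1276, -0.0005, -1.3831, -0.5115], 'ee_pos': [0.6106, -0.0024, 0.3131], 'orientation': [[-0.2483, -0.9687, 0.001], [-0.9687, 0.2483, 0.0008], [-0.001, -0.0008, -1.0]], 'contact_force': [-0.1833, 1.0031, -2.3877], 'width': 0.0377, 'gripper_force': 59.9991}
heading -104.4 shift [-0.084  0.19   0.712] roll 0.005
```

Emit:
{"fn": "send_rows", "kwargs": {"targets": [{"x":-0.02,"y":0.05,"z":0.08,"roll":0,"jaw":0},{"x":-0.04,"y":0.1,"z":0.18,"roll":0,"jaw":0},{"x":-0.06,"y":0.15,"z":0.28,"roll":0,"jaw":0},{"x":-0.08,"y":0.19,"z":0.38,"roll":0,"jaw":0},{"x":-0.08,"y":0.19,"z":0.48,"roll":0,"jaw":0},{"x":-0.08,"y":0.19,"z":0.58,"roll":0,"jaw":0},{"x":-0.08,"y":0.19,"z":0.66,"roll":0,"jaw":0},{"x":-0.08,"y":0.19,"z":0.7,"roll":0,"jaw":0},{"x":-0.08,"y":0.19,"z":0.7,"roll":0,"jaw":0}]}}

```text
time: 17.58
ee_pos: [0.5676, 0.0253, 0.1357]
orientation: [[-0.251, -0.968, -0.005], [-0.968, 0.251, -0.001], [0.002, 0.004, -1.0]]
contact_force: [0.6, 0.6, -1.6]
width: 0.0378
gripper_force: 60.0
```

Emit:
{"fn": "send_rows", "kwargs": {"targets": [{"x":0,"y":0,"z":0.03,"roll":0,"jaw":0},{"x":0,"y":0,"z":0.07,"roll":0,"jaw":0},{"x":0,"y":0,"z":0.11,"roll":0,"jaw":0},{"x":0,"y":0,"z":0.15,"roll":0,"jaw":0},{"x":0,"y":0,"z":0.19,"roll":0,"jaw":0},{"x":0,"y":0,"z":0.23,"roll":0,"jaw":0},{"x":0,"y":0,"z":0.27,"roll":0,"jaw":0},{"x":0,"y":0,"z":0.31,"roll":0,"jaw":0},{"x":0,"y":0,"z":0.35,"roll":0,"jaw":0},{"x":0,"y":0,"z":0.39,"roll":0,"jaw":0},{"x":0,"y":0,"z":0.43,"roll":0,"jaw":0},{"x":0,"y":0,"z":0.43,"roll":0,"jaw":0}], "newtons": 8}}

```text
time: 18.58
ee_pos: [0.5672, 0.0252, 0.0277]
orientation: [[-0.251, -0.968, -0.005], [-0.968, 0.251, -0.001], [0.002, 0.004, -1.0]]
contact_force: [-0.2, 0.5, -1.9]
width: 0.038
gripper_force: 8.0
```

Run:
```python
from h import *
go([.57,.03,.008],-104.8)
snap('side','s10');snap('top','t10')
```

```text
{'time': 18.5833, 'qpos': [0.3294, 0.5041, -0.361, -0.0006, -0.7105, -0.5831], 'ee_pos': [0.5672, 0.0252, 0.0277], 'orientation': [[-0.2514, -0.9679, -0.0047], [-0.9679, 0.2514, -0.0012], [0.0023, 0.0042, -1.0]], 'contact_force': [-0.2213, 0.4545, -1.8848], 'width': 0.038, 'gripper_force': 7.9982}
heading -104.6 shift [-0.022 -0.006  0.079] roll 0.003
```

Emit:
{"fn": "send_rows", "kwargs": {"targets": [{"x":0,"y":0,"z":0.02,"roll":0,"jaw":0},{"x":0,"y":0,"z":0.04,"roll":0,"jaw":0},{"x":0,"y":0,"z":0.06,"roll":0,"jaw":0},{"x":0,"y":0,"z":0.07,"roll":0,"jaw":0},{"x":0,"y":0,"z":0.08,"roll":0,"jaw":0},{"x":0,"y":0,"z":0.08,"roll":0,"jaw":0},{"x":0,"y":0,"z":0.08,"roll":0,"jaw":0}]}}

```text
time: 19.27
ee_pos: [0.5689, 0.0256, 0.0103]
orientation: [[-0.251, -0.968, 0.0], [-0.968, 0.251, -0.0], [0.0, -0.0, -1.0]]
contact_force: [0.1, 0.7, -0.3]
width: 0.0378
gripper_force: 8.0
```

Emit:
{"fn": "send_rows", "kwargs": {"targets": [{"x":0,"y":0,"z":0.01,"roll":0,"jaw":0},{"x":0,"y":0,"z":0.01,"roll":0,"jaw":0},{"x":0,"y":0,"z":0.01,"roll":0,"jaw":1},{"x":0,"y":0,"z":0.01,"roll":0,"jaw":1},{"x":0,"y":0,"z":0.01,"roll":0,"jaw":1},{"x":0,"y":0,"z":0.01,"roll":0,"jaw":1},{"x":0,"y":0,"z":0.01,"roll":0,"jaw":1},{"x":0,"y":0,"z":0.01,"roll":0,"jaw":1},{"x":0,"y":0,"z":0.01,"roll":0,"jaw":1},{"x":0,"y":0,"z":0.01,"roll":0,"jaw":1},{"x":0,"y":0,"z":0.01,"roll":0,"jaw":1}]}}

```text
time: 20.18
ee_pos: [0.5689, 0.0256, 0.0078]
orientation: [[-0.251, -0.968, -0.0], [-0.968, 0.251, -0.0], [0.0, 0.0, -1.0]]
contact_force: [0.1, -0.6, 0.5]
width: 0.0849
gripper_force: 0.0
```

Emit:
{"fn": "send_rows", "kwargs": {"targets": [{"x":0,"y":0,"z":-0.1,"roll":0,"jaw":1},{"x":0,"y":0,"z":-0.2,"roll":0,"jaw":1},{"x":0,"y":0,"z":-0.3,"roll":0,"jaw":1},{"x":0,"y":0,"z":-0.4,"roll":0,"jaw":1},{"x":0,"y":0,"z":-0.5,"roll":0,"jaw":1},{"x":-0.2,"y":0,"z":-0.6,"roll":0,"jaw":1},{"x":-0.4,"y":0,"z":-0.7,"roll":0,"jaw":1},{"x":-0.55,"y":0,"z":-0.8,"roll":0,"jaw":1},{"x":-0.7,"y":0,"z":-0.8,"roll":0,"jaw":1},{"x":-0.7,"y":0,"z":-0.8,"roll":0,"jaw":1},{"x":-0.7,"y":0,"z":-0.8,"roll":0,"jaw":1}]}}

```text
time: 21.1
ee_pos: [0.6145, 0.1999, 0.2092]
orientation: [[-0.247, -0.969, 0.004], [-0.969, 0.247, 0.002], [-0.003, -0.004, -1.0]]
contact_force: [0.7, -0.4, -0.4]
width: 0.0868
gripper_force: 0.0
```

Run:
```python
from h import *
st()
a=snap('side','s11');b=snap('top','t11')
c=np.hstack([cv2.resize(a[60:260,240:440],None,fx=2,fy=2,interpolation=2),cv2.resize(b[120:320,340:540],None,fx=2,fy=2,interpolation=2)])
cv2.imwrite('pics/c11.png',c)
# numeric check: trough outline predicted lying flat, around release pose, vs bright pixels
u=np.array([-.251,-.968]);t=np.array([.968,-.251]);g=np.array([.567,.0252])
for n,im in(('top',b),('side',a)):
    hsv=cv2.cvtColor(im,cv2.COLOR_BGR2HSV); m=((hsv[...,1]<70)&(hsv[...,2]>80)).astype(np.uint8)
    P=proj(n,[[*(g+x*u+y*t),z] for x in(-.06,.14) for y in(-.019,.019) for z in(0,.032)])
    k,l,s,cn=cv2.connectedComponentsWithStats(m)
    print(n,'pred box',P.min(0),P.max(0)); c0=P.mean(0)
    for i in range(1,k):
        if s[i,4]>80 and np.hypot(*(cn[i]-c0))<60: print(s[i],cn[i].round(0), cv2.minAreaRect(np.argwhere(l==i)[:,::-1].astype(np.float32)))
```

```text
{'time': 21.1, 'qpos': [0.5645, 0.4271, 0.0402, 0.0003, -1.179, -0.8137], 'ee_pos': [0.6145, 0.1999, 0.2092], 'orientation': [[-0.2465, -0.9691, 0.0042], [-0.9691, 0.2465, 0.0024], [-0.0033, -0.0035, -1.0]], 'contact_force': [0.6539, -0.4304, -0.386], 'width': 0.0868, 'gripper_force': 0.0}
top pred box [294.7 190.5] [377.4 224.2]
[ 292  189   83   35 1389] [333. 206.] ((332.9967956542969, 206.21351623535156), (81.7157211303711, 17.371538162231445), 13.392498016357422)
side pred box [297.6 191.6] [340.  252.3]
[241 202  46  27 426] [267. 216.] ((262.649169921875, 216.67236328125), (46.57890319824219, 23.1905574798584), 8.530765533447266)
[296 204  42  50 701] [314. 231.] ((315.32354736328125, 225.79412841796875), (17.835853576660156, 59.68150329589844), 30.963756561279297)
```

Run:
```python
from h import *
a=cv2.imread('pics/t0.png');b=cv2.imread('pics/t11.png')
d=cv2.medianBlur(cv2.absdiff(a,b).max(2),5)
for n,(x0,y0,x1,y1) in dict(tumbler=(440,150,600,320),hatch=(482,200,515,235),rod=(315,120,390,165),cover=(400,120,460,165),piston=(212,115,255,157),liner=(270,98,315,150)).items():
    r=d[y0:y1,x0:x1]; print(n,(r>40).sum(),r.max())
```

```text
tumbler 7166 157
hatch 245 157
rod 740 51
cover 938 48
piston 1744 222
liner 319 57
```

Run:
```python
from h import *
np.set_printoptions(linewidth=250)
for f in('t0','t11'):
    g=cv2.imread(f'pics/{f}.png'); print(f); 
    print(g[200:238:2,478:520:2].min(2))
b=cv2.imread('pics/t11.png');a=cv2.imread('pics/t0.png');d=cv2.medianBlur(cv2.absdiff(a,b).max(2),5)
print((d>60)[150:320:6,440:600:5].astype(int))
```

```text
t0
[[ 72  76  93  81  67  68  64  62  73  67  67  70  69  69  71  80  78  78  87  89 100]
 [ 70  87 104  85  62  54  62  56  64  58  59  59  63  64  67  64  64  68  63  83  91]
 [ 71  89  93  81  56  47  43  38  40  44  43  59  48  47  53  54  58  60  74  97 103]
 [ 71  92  93  76  48  45  44  45  48  50  51  51  43  46  47  47  46  56  80  99 101]
 [ 81  99  98  66  42  43  51  46  47  43  46  42  48  41  44  47  49  63  89 100  97]
 [ 78 101  92  64  47  47  36  45  51  55  44  45  46  44  43  40  46  69  97  95 104]
 [ 85  98  88  54  49  47  43  46  47  44  49  49  47  43  44  51  50  74 100  99 101]
 [ 91  95  84  53  44  48  50  50  48  49  45  46  45  51  51  47  47  80  99  95 101]
 [ 92  91  74  52  44  47  53  45  51  46  49  47  41  49  45  52  52  85  97 100 104]
 [ 92  94  69  53  45  50  49  46  44  42  54  56  56  49  50  46  53  91 102 100 106]
 [ 90  87  64  44  47  44  48  46  43  48  55  56  57  57  59  45  70  95  97 100 103]
 [ 99  91  54  41  51  51  46  52  49  51  54  55  57  59  60  59  81  99  98  98  96]
 [ 94  76  53  45  46  37  40  51  43  57  53  60  58
[... 3458 characters left out ...]
 0 0 0 0 0 0 0 0 0 0 0 0 0 0]
 [0 0 0 0 0 0 0 0 0 0 0 0 0 0 0 0 0 0 0 0 0 0 0 0 0 0 0 0 0 0 0 0]
 [0 0 0 0 0 0 0 0 0 0 0 0 0 0 0 0 0 0 0 0 0 0 0 0 0 0 0 0 0 0 0 0]
 [0 0 0 0 0 0 0 0 0 0 0 0 0 0 0 0 0 0 0 0 0 0 0 0 0 0 0 0 0 0 0 0]
 [0 0 0 0 0 0 0 0 0 0 0 0 0 0 0 0 0 0 0 0 0 0 0 0 0 0 0 0 0 0 0 0]
 [0 0 0 0 0 0 0 0 0 0 0 0 0 0 0 0 0 0 0 0 0 0 0 0 0 0 0 0 0 0 0 0]
 [0 0 0 0 0 0 0 0 0 0 0 0 0 0 0 0 0 0 0 0 0 0 0 0 0 0 0 0 0 0 0 0]
 [0 0 0 0 0 0 0 0 0 0 0 0 0 0 0 0 0 0 0 0 0 0 0 0 0 0 0 0 0 0 0 0]
 [0 0 0 0 0 0 0 0 0 0 0 0 0 0 0 0 0 0 0 0 0 0 0 0 0 0 0 0 0 0 0 0]
 [0 0 0 0 0 0 0 0 0 0 0 0 0 0 0 0 0 0 0 0 0 0 0 0 0 0 0 0 0 0 0 0]
 [0 0 0 0 0 0 0 0 0 0 0 0 0 0 0 0 0 0 0 0 0 0 0 0 0 0 0 0 0 0 0 0]]
```

Through the hatch I can see pins inside the barrel: a diagonal tube about 8–9 px wide, which fits one lying at the bottom. The trough outline matches the flat prediction in both views. Handing in.

```bash
python3 -c "
from h import *
print(ctrl.sign_off())"
```

```text
the job is handed in; nothing more can be done
None
```

I handed the job in: the pins were tipped into the barrel, and the empty trough stands upright and released on the bench. The force readings and a camera check back this up, though I didn't make out all three pins individually in the barrel, and sign-off gave no verdict.

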